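# Tip the gauge case over and dock it against the stop

### The arm

A 6-joint arm with a two-finger parallel gripper is mounted at the origin on a cart in front of the work surface, level with it; the furniture and walls round the work are solid. World frame = base frame: x ahead of the robot, y to its left, z up, the work surface at z = 0. Lengths are in m, angles in rad, forces in N, time in s.
With the tool pointing down it reaches from about 0.275 to 0.725 m from the base axis. Payload 15.9 kg.
Tool frame: the origin (TCP) lies midway between the tips of the shut fingers; the grasp point (between the pads) lies manip.grasp_offset behind it (manip.grasp_offset is the distance from the TCP to the grasp point, in m); z points along the fingers, y is the line along which they close (so a half turn about z gives the same grasp; the last joint's range is limited). The gripper opens to 85 mm and grips with 20 to 120 N. Pads are 22 mm wide; open, the fingers measure 114 mm over their backs; the gripper's body (76 mm by 85 mm) begins 54 mm behind the grasp point. The pads swing forward as they close: fully open they stand 13 mm farther back than shut.
Start: joints at [1.171, 0.213, -0.034, 1.323, 0, 1.571], TCP at [0.195, 0.461, 0.231] pointing down, gripper open.
Joint ranges: [-2.98, 2.98], [-0.74, 1.72], [-1.14, 1.35], [-2.1, 2.04], [-1.57, 1.44], [-3.14, 3.14]. Speed limits (rad/s): [1.89, 1.89, 2.39, 2.57, 3.14, 3.14].

### API

Orientations are given as [roll, pitch, yaw] about the fixed x, y, z axes, in that order (R = Rz(yaw) Ry(pitch) Rx(roll)).
In Python, from cell import manip, cams, finish_job gives the robot as it stands.
- The arm moves only by the tool jog_arm, never from a script. Its argument "targets" is a list of rows, each a list of 5 numbers: the shift along the world's x, y, z in m, then the turn about the world's z in degrees, then the opening in per cent of the stroke, from 0 (shut) to 100 (fully open). In form: [[dx, dy, dz, turn, gripper], ...]. A call has 1 to 12 rows; each row shifts and turns the commanded pose from where the row before left it; what a row does not reach is not made up. A row lasts 1/10 s, in which the tool goes at most 50 mm and 8.59 degrees, less where a joint would pass 70% of its speed; a pose out of reach is approached as far as the arm can. A call with a gripper value outside its range is refused whole. The fingers move at their own pace and stop on an object; "squeeze" is the grip in N (left out, the last holds). Time passes only in rows, so rows that do not move let the fingers close. It gives the time, the measured TCP pose, the force, the opening and the grip force at its end, in the units of the state.
- manip.get_state(): the state, without advancing time (a new reading comes with each control period).
- cams.get_image(name): name is "side" or "top" or "wrist"; returns a dict with "pixels" (420x560x3 uint8, red, green, blue), "camera_matrix" (3x3 intrinsics, pixels), "rvec" (rotation vector, rad) and "tvec" (3), from world to camera coordinates, as OpenCV has them; the wrist camera has in their place "mount" (4x4, takes a point from camera to tool coordinates, whose origin is the TCP and whose axes are the flange's). Camera axes: x right, y down, z forward; pixel columns grow to the right and rows downward; lengths in m; the calibration is good to about 2 mm. A picture is of the moment at which its call begins: read the wrist's pose just before it. There is no depth.
- finish_job(): hands the job in; it is judged then, once.
The state is a dict: "t": time; "q": joint angles; "dq": joint speeds; "tau": joint torques, N m; "tool_pos": TCP position; "orientation": TCP orientation; "ft_force": force on the tool from outside, world axes, zero at the start; "ft_torque": the same for the moment, N m; "gripper_width": finger opening in m; "grasp_force": force on a finger pad.
Only numpy, scipy, OpenCV 4.12 (cv2) and the standard library are available. Lean on these libraries where they do the work, as an engineer would, in place of code of your own. Each camera call takes 0.05 s, during which the arm holds its last target. There are 200 camera calls.

### The job

The blue gauge case has been left standing on end on its wooden docking board. Push it over, high on its lid side, so that it comes down on its base with the lid up, inside the marked rectangle; then push it along the board until its whole end is flush against the metal stop bar, still inside the lines. Do not pick the case up, and leave the other things round the board where they stand.

Things in the scene. Friction and masses are not known exactly. Their poses are not given: they have to be found in the camera images.
- case: Loose blue gauge case, lid fixed shut, 0.27 to 0.45 kg: 56 mm (own x, -26 to 30; latch and hinge 3 mm more) by 128 (own y, -64 to 64) by 45 (own z, base 0, lid 45). Origin: on the base, mid-length. At the start it stands on its -y end: own y up, base facing the stop and lid away from it, within 5 degrees. Tipped past 20 degrees it falls, to lie with own z up, own y to the stop.
- lead_a (a point): Corner of the case's underside at own (30, 64, 0) mm: the upper end at the start, the end that meets the stop once the case lies down.
- lead_b (a point): The other corner of the underside at that end, own (-26, 64, 0) mm.
- heel_a (a point): Corner of the underside at own (30, -64, 0) mm: one end of the edge on which the case tips when pushed high on the lid face; it stays down on the board. Pushed low, near its foot, the standing case slides instead of tipping.
- heel_b (a point): The other end of that tipping edge, own (-26, -64, 0) mm.
- board: Fixed beech board 310 mm (own x, -160 to 150) by 134 by 8 mm thick on the worktop. Origin under it, own z up, own x towards the stop (roughly to the robot's left). Marked on its top (z = 8 mm) by flush dark lines: a rectangle, inside x -80 to 120 (the stop), y -55 to 55 mm. The case stands at the other end, base face at x = -65 to -40 mm, within 10 mm of the middle line.
- zone (a point): Middle of the marked rectangle (200 by 110 mm), on the board's top.
- stop (a point): Foot of the middle of the stop bar's face that the case meets, on the board's top. The fixed aluminium bar is 120 mm long (board y), 16 mm thick, 18 mm high, face square to board x at x = +120 mm.
- dust_blower: Loose black rubber dust blower, upright, 50 mm across, 98 mm high, origin at the centre of its underside, on the worktop beyond the board as seen from the robot. Leave alone.
- pot: Loose low round parts pot, 42 mm across, 20 mm high, origin at the centre of its underside, on the worktop beyond the board. Leave alone.
- eye_loupe: Loose black eye loupe, 36 mm across, 30 mm high, origin at the centre of its underside, on the worktop on the robot's side of the board. Leave alone.

How it is judged:
By the outcome, as a careful person would: the job done as asked, in the order asked, and still so for the second after the job is handed in, with the robot touching nothing.
It also fails if it takes over 42 s, if anything falls off the work surface, if the arm or the gripper's body presses on something with over 40 N, if the wrist force passes 120 N, or if a joint passes its speed limit or range.

## Working session

There is one attempt and no reset: what is moved stays moved. The work goes in short steps, Python scripts to look and compute and a tool call to move; the robot and the scene stay as the last step left them, time stands still between calls to the robot, and variables do not carry over. Pictures are saved under pics/ and viewed, at most 10 in all, crops included, and the job is handed in when it is done.

Besides the shell and the picture viewer there is one more tool, called after ">>>" by a JSON object that holds its "fn" and its "kwargs". jog_arm: Moves the arm, as the interface text tells. Its arguments: {"type":"object","properties":{"targets":{"type":"array","items":{"type":"array","items":{"type":"number"}}},"squeeze":{"type":"number"}},"required":["targets"]}

```bash
mkdir -p pics; cat > h.py <<'E'
import numpy as np, cv2
from cell import manip, cams, finish_job
def grab(n, f=None):
    d=cams.get_image(n)
    if f: cv2.imwrite('pics/'+f, d['pixels'][:,:,::-1])
    return d
def ray(d,uv):
    R=cv2.Rodrigues(np.array(d['rvec'],float))[0]; t=np.array(d['tvec'],float).ravel()
    K=np.array(d['camera_matrix'])
    v=R.T@np.linalg.inv(K)@np.array([uv[0],uv[1],1.]); return -R.T@t, v/np.linalg.norm(v)
def onz(d,uv,z):
    c,v=ray(d,uv); return c+v*(z-c[2])/v[2]
E
python3 - <<'E'
from h import *
for n in('top','side'):
    d=grab(n,n+'0.png'); print(n,ray(d,(280,210)))
s=manip.get_state(); print(s['t'],s['tool_pos'],s['orientation'],s['ft_force'],manip.grasp_offset)
E
```

```text
top (array([ 0.37581965, -0.14422364,  0.93113529]), array([ 0.16037332, -0.08928093, -0.98301033]))
side (array([ 0.21394284, -0.78573375,  0.63787181]), array([ 0.33978057,  0.6914076 , -0.6375772 ]))
0.1 [0.1944934  0.46030141 0.23087946] [-3.14062992e+00 -3.09342320e-05  2.74176326e+00] [-0.38235835  0.11853832  0.12797857] 0.0187
```

View pics/top0.png

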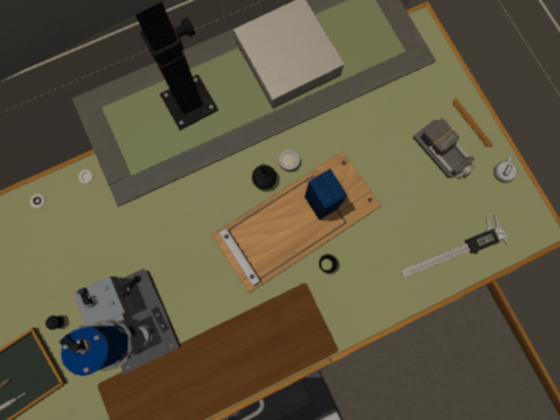

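View pics/side0.png

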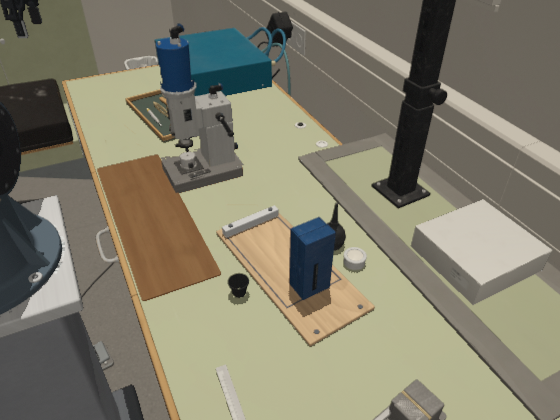

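The top view shows the board with corners near (213,237), (345,154), (382,204) and (249,290). The case top is near (325,190), the stop bar near (239,257), and the loupe at (328,263).

```bash
python3 - <<'E'
from h import *
d=grab('top'); im=d['pixels']; hsv=cv2.cvtColor(im,cv2.COLOR_RGB2HSV)
p=im[140:300,200:400,::-1]; a=cv2.resize(p,None,fx=3.9,fy=3.7,interpolation=cv2.INTER_CUBIC)
e=grab('side'); q=e['pixels'][195:345,205:385,::-1]; cv2.imwrite('pics/ct.png',cv2.resize(p,None,fx=3.5,fy=3.5,interpolation=cv2.INTER_CUBIC)); cv2.imwrite('pics/cs.png',cv2.resize(q,None,fx=4,fy=4,interpolation=cv2.INTER_CUBIC))
for uv in((225,225),(300,215),(355,190),(325,185),(310,120)): print(uv,hsv[uv[1],uv[0]])
m=((hsv[...,0]>8)&(hsv[...,0]<24)&(hsv[...,1]>90)&(hsv[...,2]>110)).astype(np.uint8)
m[:140]=0;m[300:]=0;m[:,:200]=0;m[:,400:]=0
m=cv2.morphologyEx(m,cv2.MORPH_OPEN,np.ones((3,3)))
c=np.vstack([k for k in cv2.findContours(m,0,2)[0] if cv2.contourArea(k)>100])
h=cv2.convexHull(c); P=np.array([onz(d,u,.008)[:2] for u in h[:,0]],np.float32)
r=cv2.minAreaRect(P*1000); print('board',r); print(cv2.boxPoints(r))
E
```

```text
(225, 225) [ 23  97 129]
(300, 215) [ 16 137 166]
(355, 190) [ 16 138 150]
(325, 185) [105 196  65]
(310, 120) [ 28  80 125]
board ((495.13671875, -249.4443817138672), (135.7081756591797, 311.88031005859375), 7.642960548400879)
[[ 407.14548  -103.914154]
 [ 448.62543  -413.02374 ]
 [ 583.1279   -394.9746  ]
 [ 541.648     -85.86502 ]]
```

View pics/ct.png

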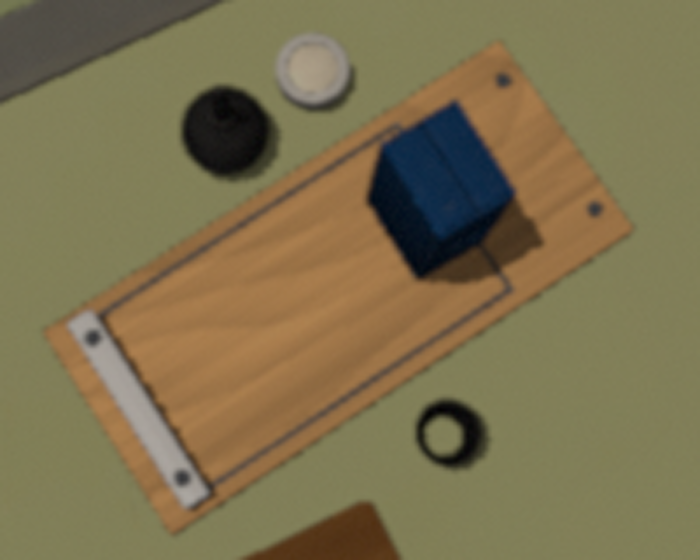

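View pics/cs.png

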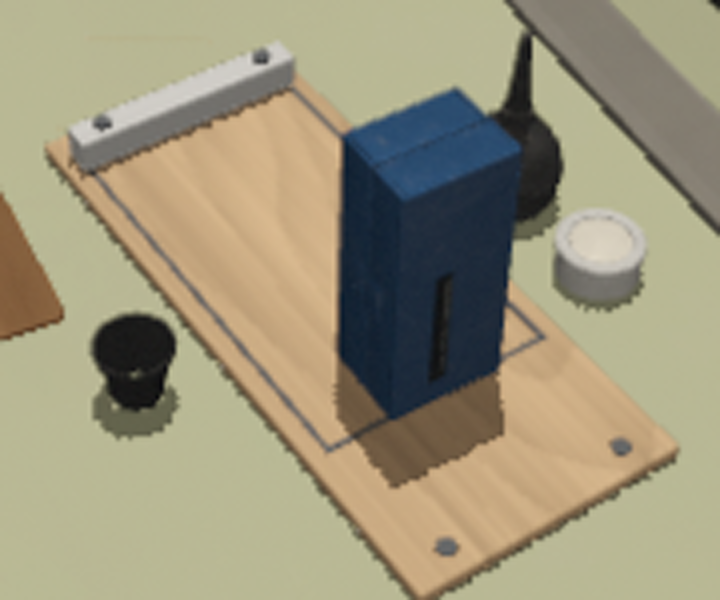

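The crops show the case top corners at about (383,147), (457,102), (513,190) and (442,238) in the top crop. The lid face points away from the stop. Stop bar, lines, loupe, blower and pot are all clearly visible.

```bash
cat >> h.py <<'E'
YB=np.radians(97.64); C=np.array([.4951,-.2494]); XB=np.array([np.cos(YB),np.sin(YB)]); YV=np.array([-XB[1],XB[0]])
O=C+.005*XB
def tob(p): v=np.array(p)[:2]-O; return np.round(1000*np.array([v@XB,v@YV]),1)
def tow(b): return O+XB*b[0]/1000+YV*b[1]/1000
E
python3 - <<'E'
from h import *
d=grab('top'); f=lambda u:((u[0]+.5)/3.5-.5+200,(u[1]+.5)/3.5-.5+140)
for n,z,us in(('casetop',.136,[(383,147),(457,102),(513,190),(442,238)]),('casebot',.008,[(370,200),(420,276)]),('lines',.008,[(398,127),(510,290),(103,317),(213,484)]),('stoptop',.026,[(100,310),(213,492)]),('loupe',.03,[(448,434)]),('blower',.05,[(225,131)]),('pot',.02,[(314,70)])):
    for u in us: p=onz(d,f(u),z); print(n,p[:2].round(4),tob(p))
e=grab('side'); g=lambda u:((u[0]+.5)/4-.5+205,(u[1]+.5)/4-.5+195)
for n,z,us in(('casetop',.136,[(343,135),(457,90),(520,147),(403,200)]),('casebot',.008,[(338,357),(390,416),(500,370)]),('lines',.008,[(327,450),(545,337)]),('blowertip',.098,[(527,35)])):
    for u in us: p=onz(e,g(u),z); print('S',n,p[:2].round(4),tob(p))
print('stop',tow((120,0)),manip.get_state()['t'])
E
```

```text
casetop [ 0.5286 -0.2828] [-42.5 -28.8]
casetop [ 0.5333 -0.3257] [-85.7 -27.7]
casetop [ 0.482  -0.3303] [-83.4  23.7]
casetop [ 0.4757 -0.2884] [-41.1  24.4]
casebot [ 0.5288 -0.2848] [-44.5 -28.7]
casebot [ 0.4777 -0.2907] [-43.7  22.7]
lines [ 0.56  -0.318] [-81.6 -55.2]
lines [ 0.449  -0.3325] [-81.3  56.8]
lines [ 0.5331 -0.1213] [117.  -54.7]
lines [ 0.4236 -0.1374] [115.5  56. ]
stoptop [ 0.5342 -0.1218] [116.2 -55.8]
stoptop [ 0.4189 -0.1357] [117.8  60.5]
loupe [ 0.3921 -0.2624] [ -4.2 103.8]
blower [ 0.5901 -0.2243] [  7.3 -97.5]
pot [ 0.6079 -0.2877] [ -57.9 -106.7]
S casetop [ 0.4764 -0.2887] [-41.5  23.8]
S casetop [ 0.5297 -0.2844] [-44.2 -29.7]
S casetop [ 0.535  -0.3245] [-84.8 -29.5]
S casetop [ 0.4802 -0.331 ] [-83.9  25.7]
S casebot [ 0.4766 -0.289 ] [-41.7  23.6]
S casebot [ 0.4815 -0.3276] [-80.7  23.9]
S casebot [ 0.5358 -0.3258] [-86.1 -30.2]
S lines [ 0.4498 -0.3321] [-81.   55.9]
S lines [ 0.5631 -0.3179] [-82.  -58.3]
S blowertip [ 0.6004 -0.2269] [   3.3 -107.4]
stop [ 0.47848146 -0.12550963] 0.3
```

```bash
sed -i 's/O=C+.005\*XB/O=C+.0035*XB/' h.py; python3 - <<'E'
from h import *
e=grab('side')
for u in((165,182),(240,175),(150,120)): print('scope base',u,onz(e,u,.03)[:2].round(3))
for u in((150,30),(160,55),(190,60),(175,30)): print('scope top z.25/.35',u,onz(e,u,.25)[:2].round(3),onz(e,u,.35)[:2].round(3))
d=grab('top')
for u in((65,350),(150,270),(178,350)): print('top',u,[onz(d,u,z)[:2].round(3) for z in(.03,.25,.35)])
for b in((-120,-3),(-96,-3),(-42,-2),(-20,-2)): print(b,tow(b).round(4))
E
```

```text
scope base (165, 182) [0.36  0.061]
scope base (240, 175) [0.512 0.017]
scope base (150, 120) [0.398 0.334]
scope top z.25/.35 (150, 30) [0.434 0.334] [0.377 0.045]
scope top z.25/.35 (160, 55) [0.416 0.184] [ 0.364 -0.066]
scope top z.25/.35 (190, 60) [0.464 0.134] [ 0.399 -0.103]
scope top z.25/.35 (175, 30) [0.485 0.311] [0.415 0.029]
top (65, 350) [array([0.458, 0.236]), array([0.438, 0.143]), array([0.429, 0.101])]
top (150, 270) [array([0.525, 0.043]), array([ 0.488, -0.003]), array([ 0.472, -0.024])]
top (178, 350) [array([0.37 , 0.052]), array([0.372, 0.004]), array([ 0.372, -0.018])]
(-120, -3) [ 0.5136 -0.3645]
(-96, -3) [ 0.5104 -0.3407]
(-42, -2) [ 0.5022 -0.2873]
(-20, -2) [ 0.4993 -0.2655]
```

>>> {"fn": "jog_arm", "kwargs": {"targets": [[-0.002, -0.028, 0.01, -5, 35], [-0.002, -0.028, 0.01, -5, 35], [-0.002, -0.028, 0.01, -5, 35], [-0.002, -0.028, 0.01, -5, 35], [-0.002, -0.028, 0.01, -5, 35], [-0.002, -0.028, 0.01, -5, 35], [-0.002, -0.028, 0.01, -5, 35], [0.018, -0.026, 0, -5, 35], [0.018, -0.026, 0, -5, 35], [0.018, -0.026, 0, -5, 35], [0.018, -0.026, 0, -5, 35], [0.018, -0.026, 0, -5, 35]]}}

```text
t: 1.6
tool_pos: [0.2711, 0.1334, 0.3015]
orientation: [3.141, -0.0, 1.691]
ft_force: [0.6, 0.8, -0.0]
gripper_width: 0.0304
grasp_force: 0.0
```

>>> {"fn": "jog_arm", "kwargs": {"targets": [[0.003, -0.027, 0, 0, 35], [0.003, -0.027, 0, 0, 35], [0.003, -0.027, 0, 0, 35], [0.003, -0.027, 0, 0, 35], [0.003, -0.027, 0, -1.5, 35], [0, -0.032, 0, 0, 35], [0, -0.032, 0, 0, 35], [0, -0.032, 0, 0, 35], [0, -0.032, 0, 0, 35], [0.03, -0.035, 0, 0, 35], [0.03, -0.035, 0, 0, 35], [0.03, -0.035, 0, 0, 35]]}}

```text
t: 2.8
tool_pos: [0.3764, -0.2352, 0.3014]
orientation: [3.141, 0.0, 1.668]
ft_force: [0.7, -0.1, 1.5]
gripper_width: 0.03
grasp_force: 0.0
```

>>> {"fn": "jog_arm", "kwargs": {"targets": [[0.02, -0.04, 0, 0, 35], [0.029, -0.04, 0, 0, 35], [0.029, -0.04, 0, 0, 35], [0.03, -0.014, 0, 0, 35], [0.03, 0, -0.02, 0, 35], [0, 0, -0.04, 0, 35], [0, 0, -0.04, 0, 35], [0, 0, -0.04, 0, 35], [0, 0, -0.04, 0, 35], [0, 0, -0.01, 0, 35], [0, 0, 0, 0, 35]]}}

```text
t: 3.9
tool_pos: [0.5129, -0.367, 0.1106]
orientation: [-3.14, -0.002, 1.668]
ft_force: [0.4, 0.6, 0.4]
gripper_width: 0.03
grasp_force: 0.0
```

```bash
python3 - <<'E'
from h import *
s=manip.get_state(); print(s['t'],s['tool_pos'],tob(s['tool_pos']),np.degrees(s['orientation'][2]),s['ft_force'])
e=grab('side'); p=e['pixels'][160:340,190:410,::-1]; cv2.imwrite('pics/b.png',cv2.resize(p,None,fx=3,fy=3,interpolation=cv2.INTER_CUBIC))
E
```

```text
3.9 [ 0.5129497  -0.36699567  0.11057046] [-122.4   -2.1] 95.59145299328911 [0.37221063 0.64953584 0.4286938 ]
```

View pics/b.png

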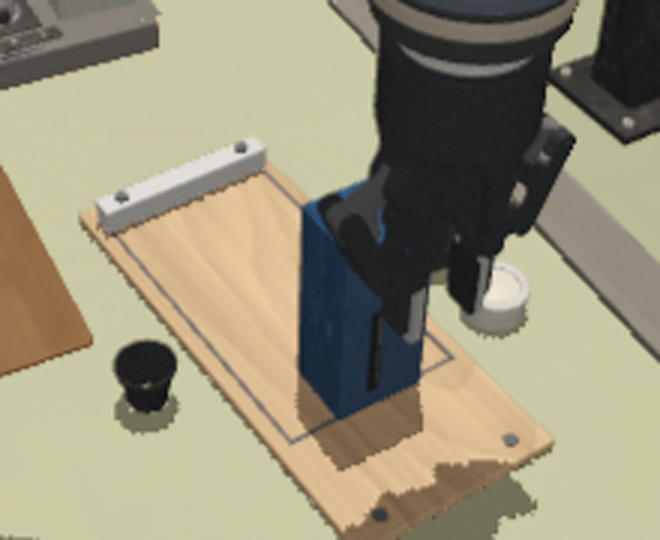

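The picture shows both fingers upright just behind the lid face of the case, which still stands at (360,330). I start to push high on the lid.

>>> {"fn": "jog_arm", "kwargs": {"targets": [[-0.001, 0.008, 0, 0, 35], [-0.001, 0.008, 0, 0, 35], [-0.001, 0.008, 0, 0, 35], [-0.0005, 0.005, 0, 0, 35], [-0.0005, 0.005, 0, 0, 35], [-0.0005, 0.005, 0, 0, 35], [-0.0005, 0.005, 0, 0, 35]]}}

```text
t: 4.65
tool_pos: [0.5086, -0.3231, 0.1113]
orientation: [3.142, 0.0, 1.668]
ft_force: [-1.3, 0.1, 0.2]
gripper_width: 0.0301
grasp_force: 0.1
```

```bash
python3 - <<'E'
from h import *
s=manip.get_state(); print(s['t'],s['tool_pos'],tob(s['tool_pos']),s['ft_force'])
e=grab('side'); p=e['pixels'][160:340,190:410,::-1]; cv2.imwrite('pics/c.png',cv2.resize(p,None,fx=3,fy=3,interpolation=cv2.INTER_CUBIC))
E
```

```text
4.65 [ 0.50858222 -0.32305818  0.11133067] [-78.3  -3.6] [-1.33220987  0.06872737  0.15944064]
```

View pics/c.png

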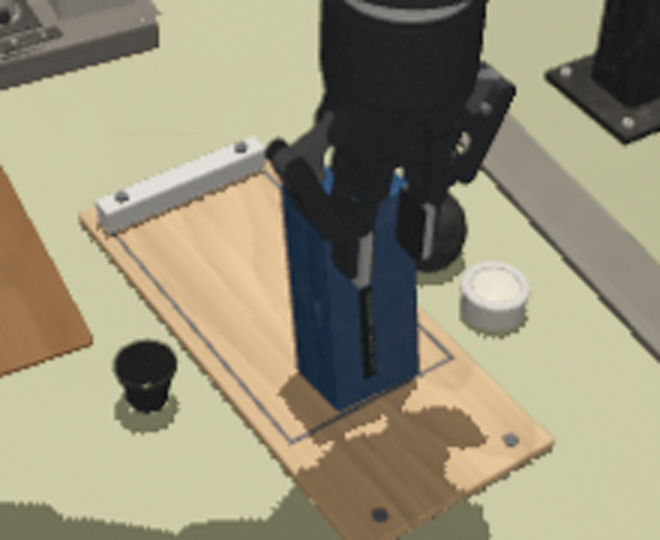

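The case is tilting about its base edge as wanted, with the lid's lower edge lifted near (340,405). I continue the push.

>>> {"fn": "jog_arm", "kwargs": {"targets": [[-0.0005, 0.005, 0, 0, 35], [-0.0005, 0.005, 0, 0, 35], [-0.0005, 0.005, 0, 0, 35], [-0.0005, 0.005, 0, 0, 35], [-0.0005, 0.005, 0, 0, 35], [-0.0005, 0.005, 0, 0, 35], [0, 0, 0, 0, 35], [0, 0, 0, 0, 35], [0, 0, 0, 0, 35], [0, 0, 0, 0, 35]]}}

```text
t: 5.7
tool_pos: [0.5056, -0.2936, 0.1113]
orientation: [3.142, 0.0, 1.668]
ft_force: [0.6, -0.4, 0.3]
gripper_width: 0.0297
grasp_force: 0.0
```

```bash
python3 - <<'E'
from h import *
s=manip.get_state(); print(s['t'],s['tool_pos'],tob(s['tool_pos']),s['ft_force'])
e=grab('side'); p=e['pixels'][160:340,190:410,::-1]; cv2.imwrite('pics/d.png',cv2.resize(p,None,fx=3,fy=3,interpolation=cv2.INTER_CUBIC))
E
```

```text
5.7 [ 0.50563988 -0.29361462  0.11127272] [-48.7  -4.6] [ 0.61822145 -0.43159819  0.30790826]
```

View pics/d.png

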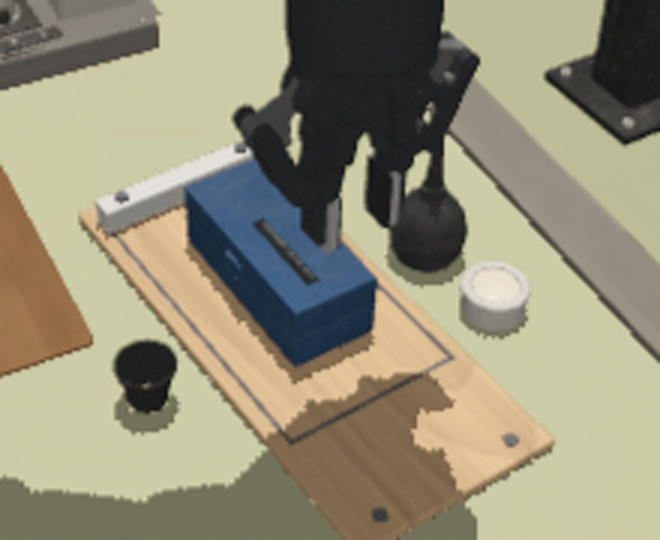

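The case now lies lid up inside the lines, with its near end from (298,362) to (373,328) in the crop. I back off above it and compute its position.

```bash
python3 - <<'E'
from h import *
e=grab('side'); g=lambda u:((u[0]+.5)/3-.5+190,(u[1]+.5)/3-.5+160)
for z,us in((.008,[(298,362),(373,328),(188,236)]),(.053,[(293,312),(376,285),(187,190)])):
    for u in us: p=onz(e,g(u),z); print(z,p[:2].round(4),tob(p))
for b in((-90,0),(-50,0),(-20,0)): print(b,tow(b).round(4))
E
```

```text
0.008 [ 0.4801 -0.2816] [-33.4  19.2]
0.008 [ 0.5323 -0.2769] [-35.7 -33.2]
0.008 [ 0.4652 -0.156 ] [93.  17.2]
0.053 [ 0.4753 -0.2832] [-34.4  24.2]
0.053 [ 0.5273 -0.2847] [-42.8 -27.2]
0.053 [ 0.463 -0.163] [86.4 20.3]
(-90, 0) [ 0.5066 -0.3351]
(-50, 0) [ 0.5013 -0.2955]
(-20, 0) [ 0.4973 -0.2658]
```

>>> {"fn": "jog_arm", "kwargs": {"targets": [[0.002, -0.03, 0, 0, 35], [0.002, -0.03, 0, 0, 35], [0, 0, 0, 2, 35]]}}

```text
t: 6.1
tool_pos: [0.5095, -0.3564, 0.111]
orientation: [3.141, 0.001, 1.701]
ft_force: [-0.6, 0.5, -0.6]
gripper_width: 0.03
grasp_force: 0.0
```

>>> {"fn": "jog_arm", "kwargs": {"targets": [[0.0015, 0, -0.028, 0, 35], [0.0015, 0, -0.028, 0, 35], [0.001, 0, -0.027, 0, 35], [-0.002, 0.015, 0, 0, 35], [-0.002, 0.015, 0, 0, 35], [-0.002, 0.015, 0, 0, 35], [-0.0005, 0.004, 0, 0, 35], [-0.0005, 0.004, 0, 0, 35], [-0.0005, 0.004, 0, 0, 35], [-0.0005, 0.004, 0, 0, 35], [-0.0005, 0.004, 0, 0, 35], [-0.0005, 0.004, 0, 0, 35]]}}

```text
t: 7.3
tool_pos: [0.5048, -0.2846, 0.0284]
orientation: [3.141, 0.001, 1.703]
ft_force: [0.6, -2.5, 1.1]
gripper_width: 0.03
grasp_force: 1.4
```

```bash
python3 - <<'E'
from h import *
s=manip.get_state(); print(s['t'],s['tool_pos'],tob(s['tool_pos']),s['ft_force'],np.degrees(s['orientation'][2]))
e=grab('side'); p=e['pixels'][160:340,190:410,::-1]; cv2.imwrite('pics/e.png',cv2.resize(p,None,fx=3,fy=3,interpolation=cv2.INTER_CUBIC))
E
```

```text
7.3 [ 0.5047765  -0.28458135  0.02844668] [-39.7  -4.9] [ 0.56261196 -2.51311537  1.13236588] 97.57166753706282
```

View pics/e.png

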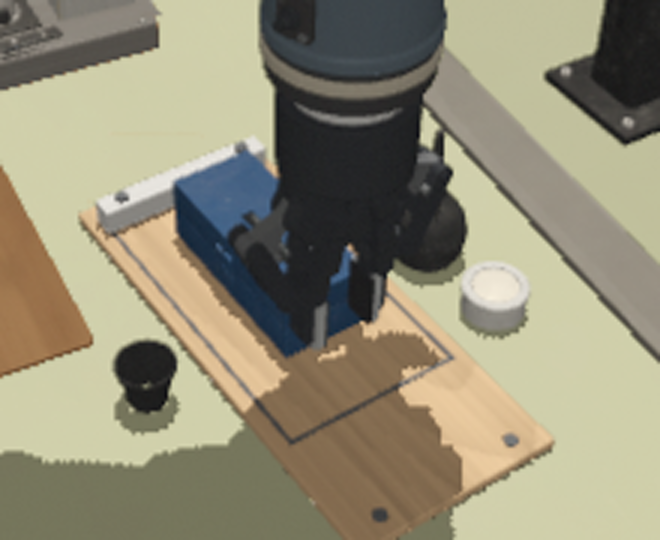

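The fingers are on the end face and pushing the case towards the stop (2.5 N). The gap to the stop is near (180,190).

>>> {"fn": "jog_arm", "kwargs": {"targets": [[-0.0005, 0.004, 0, 0, 35], [-0.0005, 0.004, 0, 0, 35], [-0.0005, 0.004, 0, 0, 35], [-0.0005, 0.004, 0, 0, 35]]}}

```text
t: 7.75
tool_pos: [0.5026, -0.2683, 0.0284]
orientation: [3.141, 0.0, 1.703]
ft_force: [0.9, -3.8, 2.4]
gripper_width: 0.0299
grasp_force: 2.1
```

>>> {"fn": "jog_arm", "kwargs": {"targets": [[-0.0003, 0.002, 0, 0, 35], [-0.0003, 0.002, 0, 0, 35]]}}

```text
t: 7.95
tool_pos: [0.5021, -0.2644, 0.0284]
orientation: [3.141, 0.0, 1.703]
ft_force: [1.3, -5.7, 3.4]
gripper_width: 0.0297
grasp_force: 2.3
```

>>> {"fn": "jog_arm", "kwargs": {"targets": [[-0.0002, 0.0015, 0, 0, 35], [0, 0, 0, 0, 35]]}}

```text
t: 8.15
tool_pos: [0.5019, -0.2631, 0.0284]
orientation: [3.142, 0.001, 1.703]
ft_force: [0.4, -4.7, 4.1]
gripper_width: 0.0301
grasp_force: 2.4
```

>>> {"fn": "jog_arm", "kwargs": {"targets": [[-0.0002, 0.0015, 0, 0, 35], [0, 0, 0, 0, 35]]}}

```text
t: 8.35
tool_pos: [0.5019, -0.263, 0.0287]
orientation: [3.142, 0.003, 1.703]
ft_force: [1.1, -15.9, 1.3]
gripper_width: 0.0305
grasp_force: 7.5
```

>>> {"fn": "jog_arm", "kwargs": {"targets": [[-0.0002, 0.0015, 0, 0, 35], [0, 0, 0, 0, 35]]}}

```text
t: 8.55
tool_pos: [0.502, -0.2629, 0.0291]
orientation: [3.141, 0.006, 1.702]
ft_force: [0.3, -24.8, 2.7]
gripper_width: 0.0302
grasp_force: 12.0
```

>>> {"fn": "jog_arm", "kwargs": {"targets": [[-0.0002, 0.001, 0, 0, 35], [0, 0, 0, 0, 35]]}}

```text
t: 8.75
tool_pos: [0.5021, -0.2628, 0.0294]
orientation: [3.141, 0.008, 1.701]
ft_force: [-0.2, -29.9, 3.5]
gripper_width: 0.0303
grasp_force: 15.0
```

The force rises to 30 N with no further travel, so the case is against the stop. I back off and check from above.

>>> {"fn": "jog_arm", "kwargs": {"targets": [[0.0003, -0.003, 0, 0, 35], [0.0005, -0.004, 0, 0, 35], [0.001, -0.01, 0, 0, 35], [0.003, -0.025, 0, 0, 35], [0.003, -0.025, 0, 0, 35], [0, 0, 0.04, 0, 35], [0, 0, 0.04, 0, 35], [0, 0, 0.04, 0, 35], [-0.005, -0.04, 0.03, 0, 35], [-0.005, -0.04, 0.02, 0, 35], [0, -0.04, 0, 0, 35], [0, 0, 0, 0, 35]]}}

```text
t: 9.95
tool_pos: [0.498, -0.45, 0.1973]
orientation: [-3.141, 0.0, 1.7]
ft_force: [0.9, 0.1, -0.1]
gripper_width: 0.03
grasp_force: 0.0
```

```bash
python3 - <<'E'
from h import *
s=manip.get_state(); print(s['t'],s['tool_pos'],s['ft_force'])
a=cv2.resize(grab('top')['pixels'][140:300,200:390,::-1],(475,400),interpolation=cv2.INTER_CUBIC)
b=cv2.resize(grab('side')['pixels'][190:320,200:300,::-1],(308,400),interpolation=cv2.INTER_CUBIC)
cv2.imwrite('pics/f.png',np.hstack([a,b]))
E
```

```text
9.95 [ 0.49797144 -0.450034    0.19726544] [ 0.90867917  0.06549517 -0.06884802]
```

View pics/f.png

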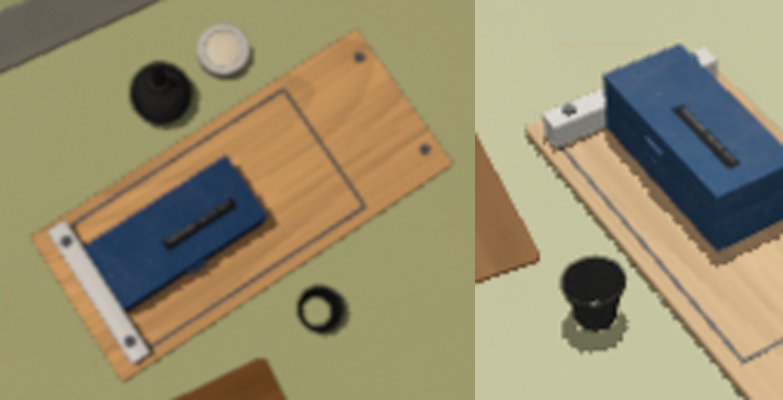

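The case lies against the bar from (82,243) to (125,308) in the top crop, inside the lines, and nothing else has moved. I check its angle numerically.

```bash
python3 - <<'E'
from h import *
d=grab('top'); im=cv2.resize(d['pixels'][140:300,200:390],None,fx=4,fy=4,interpolation=cv2.INTER_CUBIC)
hsv=cv2.cvtColor(im,cv2.COLOR_RGB2HSV)
f=lambda u:((u[0]+.5)/4-.5+200,(u[1]+.5)/4-.5+140)
def rect(m,z):
    k=max(cv2.findContours(m.astype(np.uint8),0,1)[0],key=cv2.contourArea)
    P=np.array([tob(onz(d,f(u),z)) for u in k[:,0]],np.float32); r=cv2.minAreaRect(P); print(r,cv2.boxPoints(r).tolist())
rect((hsv[...,0]>95)&(hsv[...,0]<125)&(hsv[...,1]>110),.053)
rect((hsv[...,1]<45)&(hsv[...,2]>100)&(np.arange(im.shape[1])[None]<260)&(np.arange(im.shape[0])[:,None]>280),.026)
E
```

```text
((57.0622444152832, -0.119659423828125), (57.82062911987305, 125.1417007446289), 89.65484619140625) [[-5.681629657745361, -28.65252113342285], [119.45780181884766, -29.4063777923584], [119.80612182617188, 28.4132022857666], [-5.33331298828125, 29.16705894470215]]
((128.57455444335938, 0.6586418151855469), (120.29647827148438, 16.6793155670166), 89.8828353881836) [[120.1119155883789, -59.472415924072266], [136.79119873046875, -59.506526947021484], [137.03720092773438, 60.78969955444336], [120.35791015625, 60.82381057739258]]
```

Flush and square: the end lies at 119.5–119.8 mm against the bar at 120.1–120.4, parallel to 0.25°.

```bash
python3 -c "
from cell import finish_job
print(finish_job())"
```

```text
the job is handed in; nothing more can be done
None
```

The job is handed in: the case was tipped onto its base, lid up, and pushed flush and square against the stop bar inside the lines, and the other things were left where they stood.

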